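Switch on and start the heat press

ROBOT

A 6-joint arm with a two-finger parallel gripper is mounted at the origin on the work surface. World frame = base frame: x ahead of the robot, y to its left, z up, the work surface at z = 0. Lengths are in m, angles in rad, forces in N, time in s.
With the tool pointing down it reaches from about 0.35 to 0.775 m from the base axis. Payload 5.5 kg.
Tool frame: the origin (TCP) lies between the finger pads; the fingertips stand 8 mm ahead of it and the grasp point (between the pads) lies 11 mm behind it; z points along the fingers, y is the line along which they close (so a half turn about z gives the same grasp; the last joint's range is limited). The gripper opens to 85 mm and grips with 20 to 120 N. Pads are 22 mm wide; open, the fingers measure 114 mm over their backs; the gripper's body (76 mm by 85 mm) begins 54 mm behind the grasp point. The pads swing forward as they close: fully open they stand 13 mm farther back than shut.
Start: joints at [1.092, 0.313, 0.046, 1.304, 0, 1.431], TCP at [0.191, 0.542, 0.239] pointing down, gripper open.
Joint ranges: [-2.76, 2.76], [-0.86, 1.69], [-1.03, 1.26], [-2.2, 2.34], [-1.47, 1.5], [-3.14, 3.14]. Speed limits (rad/s): [2.57, 2.57, 3.14, 3.14, 3.14, 3.14].

INTERFACE

Orientations are given as a unit quaternion [w, x, y, z].
In Python, from workcell import status, vision, job gives the robot as it stands. The module is installed in compiled form; this text tells all that it offers.
- The arm moves only by the tool apply_moves, never from a script. Its argument "moves" is one flat list of numbers, 6 for each row, row after row: the shift along the world's x, y, z in units of 25 mm (1.0 is 25 mm), then the turn, a rotation vector about the world's x, y, z in rad. In form: [x, y, z, rx, ry, rz, x, y, z, rx, ry, rz, ...]. A call has 1 to 20 rows; each row is the pose to reach, as a shift and turn from the pose commanded when the call began; what a row does not reach only later rows make up. A row lasts 1/12 s, in which the tool goes at most 41.7 mm and 7.16 degrees, less where a joint would pass 70% of its speed; a pose out of reach is approached as far as the arm can. A call with a gripper value outside its range is refused whole. "claw" is the opening in per cent of the stroke, from 0 (shut) to 100 (fully open), set as the call begins (left out, the last holds). The fingers move at their own pace and stop on an object; "newtons" is the grip in N (left out, the last holds). Time passes only in rows, so rows that repeat a pose let the fingers close. It gives the time, the measured TCP pose, the force, the opening and the grip force at its end, in the units of the state.
- status.get_state(): the state, without advancing time (a new reading comes with each control period).
- vision.read_camera(name): name is "scene" or "side" or "wrist"; returns a dict with "image" (480x640x3 uint8, blue, green, red), "camera_matrix" (3x3 intrinsics, pixels), "camera_from_world" (4x4, takes a point from world to camera coordinates). Camera axes: x right, y down, z forward; pixel columns grow to the right and rows downward; lengths in m; the calibration is good to about 2 mm. A picture is of the moment at which its call begins. There is no depth.
- job.hand_in(): hands the job in; it is judged then, once.
The state is a dict: "clock": time; "joint_pos": joint angles; "qvel": joint speeds; "tau": joint torques, N m; "tcp_pos": TCP position; "orientation": TCP orientation; "wrist_force": force on the tool from outside, world axes, zero at the start; "ft_torque": the same for the moment, N m; "finger_gap": finger opening in m; "grip_force": force on a finger pad.
Only numpy, scipy, OpenCV 4.12 (cv2) and the standard library are available. Lean on these libraries where they do the work, as an engineer would, in place of code of your own. Each camera call takes 0.05 s, during which the arm holds its last target. There are 200 camera calls.

TASK

At the heat press's control box, first switch it on by pressing down the raised end of the broad rocker switch until it has tipped fully over, then start the press by pushing the larger of the two round keys well down and letting it come back up. Use light fingertip touches only: press no other key, and leave the mug, the tape roll and the squeegee where they are.

Things in the scene. Friction and masses are not known exactly. Their poses are not given: they have to be found in the camera images.
- console: The heat press's control box, a white box fixed to the bench: 200 mm deep (its x), 320 mm wide (its y), 60 mm high; origin at the centre of its underside, z up. It is turned by up to about 0.3 rad. On its top, in a row along its y at x = -55 mm (the side nearer the robot), stand four black keys 70 mm apart, in an order that varies; the rocker switch stands on the other half of the top (x = +40 mm), at a y that varies.
- rocker_mount: Fixed aluminium mount of the rocker switch, 88 x 50 x 5 mm, origin at the centre of its underside on the box's top. The rocker's hinge line runs along the mount's y, 15 mm above its origin.
- rocker (a joint): Rocker switch: a flat black plate 76 mm long (along the box's x), 38 mm wide and 8 mm thick, which see-saws about its middle. 0 = off, the end away from the robot (+x of the box) raised, 0.36 rad = on, that end fully down. Starts between 0 and 0.05. It stays where it is left (stiff hinge, about 0.05 N m: some 2 N at the raised end).
- rocker_raised_end (a point): Point on the rocker's upper face on its centre line, 28 mm from the hinge line towards the raised end (10 mm short of the plate's end). It moves with the plate: about 24 mm above the box's top when off, 14 mm when on.
- large_round_key (a joint): Travel of the larger round key, a flat disc 32 mm across: 0 = up, 0.010 m = fully down. A spring push key: starts to move at 2 N, needs 5 N for 5 mm and 8 N for the full 10 mm, and returns when let go.
- large_round_key_top (a point): Centre of the upper face of the larger round key, a flat disc 32 mm across; 20 mm above the box's top when up. It moves with the key.
- small_round_key (a joint): Travel of the smaller round key, a flat disc 18 mm across: 0 = up, 0.010 m = fully down. A spring push key: starts to move at 2 N, needs 5 N for 5 mm and 8 N for the full 10 mm, and returns when let go.
- small_round_key_top (a point): Centre of the upper face of the smaller round key, a flat disc 18 mm across; 20 mm above the box's top when up. It moves with the key.
- square_key (a joint): Travel of the square key, 26 x 26 mm: 0 = up, 0.010 m = fully down. A spring push key: starts to move at 2 N, needs 5 N for 5 mm and 8 N for the full 10 mm, and returns when let go.
- square_key_top (a point): Centre of the upper face of the square key, 26 x 26 mm; 20 mm above the box's top when up. It moves with the key.
- bar_key (a joint): Travel of the bar key, 46 mm long (along the box's x) and 16 mm wide: 0 = up, 0.010 m = fully down. A spring push key: starts to move at 2 N, needs 5 N for 5 mm and 8 N for the full 10 mm, and returns when let go.
- bar_key_top (a point): Centre of the upper face of the bar key, 46 mm long (along the box's x) and 16 mm wide; 20 mm above the box's top when up. It moves with the key.
- large_round_key_module: The larger round key with its aluminium collar (40 mm across, 6 mm high), fixed on the box; origin at the collar's underside centre, on the box's top.
- mug: White mug standing on the bench left (+y) of the box, 80 mm across, 95 mm high, handle at its +y; origin at the centre of its underside. Leave alone.
- tape_roll: Roll of brown tape lying loose on top of the box beside the rocker: ring 56 mm outside, 36 mm inside, 20 mm high; origin at the centre of its underside. Leave alone.
- squeegee: Small hand squeegee lying on the bench right (-y) of the box, 75 x 100 mm, 18 mm high; origin at the centre of its underside. Leave alone.

How it is judged:
On the way, in this order (a step that is already met when the one before it is completed fails the run):
1. the rocker is tipped on (at least 0.29 of 0.36 rad) (value of joint rocker above 0.29 rad), for 0.05 s.
2. the larger round key is pressed at least 5 mm of its 10 mm (value of joint large_round_key above 0.005 m), for 0.05 s.
At the end, for the whole second after the job is handed in: The rocker is on (over 0.29 rad), all four keys are up again (within 1.5 mm), and the mug, tape roll and squeegee are at rest within 10 mm of where they stood (value of joint rocker above 0.29 rad and value of joint each of large_round_key, small_round_key, square_key, bar_key below 0.0015 m and distance of each of mug, tape_roll, squeegee from where it was at the start of the episode below 0.01 m and linear speed of each of mug, tape_roll, squeegee below 0.02 m/s); the robot touches nothing.
It fails at once if the larger round key is pressed (more than 3 mm) before the rocker is on (value of joint large_round_key above 0.003 m and value of joint rocker below 0.29 rad).
It fails at once if another key is pressed (more than 3 mm) (value of joint any of small_round_key, square_key, bar_key above 0.003 m).
It fails at once if the mug, the tape roll or the squeegee is moved or lifted by more than 10 mm (distance of any of mug, tape_roll, squeegee from where it was at the start of the episode above 0.01 m).
It fails at once if the rocker, the larger round key or the box is pressed roughly (more than 25 N) (contact force between any of rocker_mount, large_round_key_module, console and the arm above 25 N).
It also fails if it takes over 38 s, if anything falls off the work surface, if the arm or the gripper's body presses on something with over 40 N, if the wrist force passes 120 N, or if a joint passes its speed limit or range.

## Working session

There is one attempt and no reset: what is moved stays moved. The work goes in short steps, Python scripts to look and compute and a tool call to move; the robot and the scene stay as the last step left them, time stands still between calls to the robot, and variables do not carry over. Pictures are saved under pics/ and viewed, at most 10 in all, crops included, and the job is handed in when it is done.

Besides the shell and the picture viewer there is one more tool, called after "Emit:" by a JSON object that holds its "op" and its "data". apply_moves: Moves the arm, as the interface text tells. Its arguments: {"type":"object","properties":{"moves":{"type":"array","items":{"type":"number"}},"claw":{"type":"number"},"newtons":{"type":"number"}},"required":["moves"]}

```bash
mkdir -p pics; python3 - <<'E'
from workcell import status, vision
import cv2,pickle
d={n:vision.read_camera(n) for n in("scene","side")}
pickle.dump(d,open('cams.pkl','wb'))
for n in d: cv2.imwrite(f'pics/{n}.png',d[n]['image'])
s=status.get_state();print(s['clock'],s['tcp_pos'],s['orientation'],s['wrist_force'])
E
```

```text
0.1 [0.19091946 0.54192344 0.23851936] [-2.33656874e-04  1.68591627e-01  9.85685668e-01 -7.56107279e-04] [-0.51927017 -0.52807224 -0.51323591]
```

View pics/scene.png

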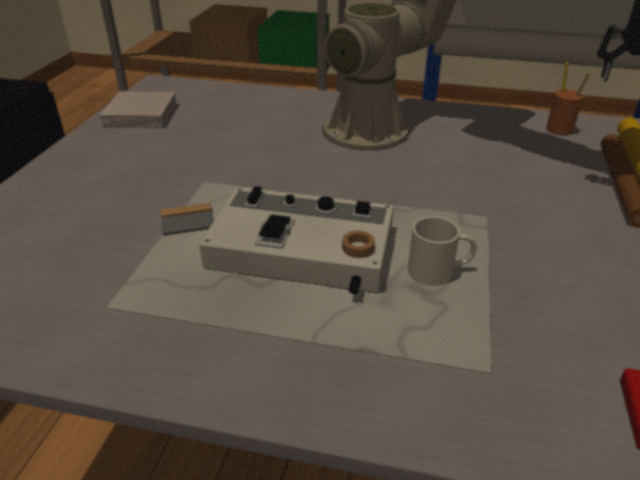

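View pics/side.png

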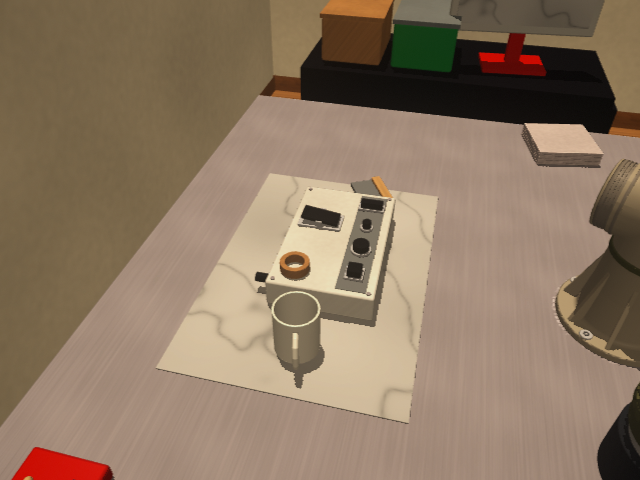

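The scene view shows bar, small round, large round and square keys at about (255,195), (290,199), (326,203) and (362,208). The rocker is at (275,228) and the tape at (358,243). The side view shows the large key at (361,246) and the rocker at (321,216).

```bash
cat > h.py <<'E'
import numpy as np,cv2
def ray(c,p,z):
    T=c['camera_from_world'];R=T[:3,:3];o=-R.T@T[:3,3]
    d=R.T@np.linalg.inv(c['camera_matrix'])@np.array([*p,1.]);return o+d*(z-o[2])/d[2]
def blobs(img,thr,roi,amin=15):
    x0,y0,x1,y1=roi;m=np.zeros(img.shape[:2],np.uint8)
    m[y0:y1,x0:x1]=(img.max(2)[y0:y1,x0:x1]<thr)*255
    n,l,s,c=cv2.connectedComponentsWithStats(m)
    return [(s[i],c[i]) for i in range(1,n) if s[i][4]>=amin]
E
python3 - <<'E'
import pickle;from h import *
d=pickle.load(open('cams.pkl','rb'))
for n,roi,t in(('scene',(235,183,375,245),35),('side',(295,190,392,290),40)):
    for s,c in blobs(d[n]['image'],t,roi): print(n,s,c.round(1),ray(d[n],c,.08).round(4))
# box top corners
for n,pts in(('scene',[(238,190),(393,208),(382,280),(205,248)]),('side',[(308,188),(396,199),(378,299),(268,290)])):
    for p in pts: print(n,p,ray(d[n],p,.06).round(3))
E
```

```text
scene [248 187  13  16 134] [254.3 195.2] [ 0.4993 -0.137   0.08  ]
scene [286 196   8   8  46] [289.7 199.3] [ 0.4982 -0.0676  0.08  ]
scene [318 197  16  13 149] [325.6 203.3] [0.4963 0.0012 0.08  ]
scene [356 202  14  12 132] [362.3 207.6] [0.4954 0.0703 0.08  ]
scene [260 216  29  22 422] [274.3 226.6] [ 0.5908 -0.07    0.08  ]
side [361 202  21   8  98] [371.2 205.7] [ 0.4848 -0.1236  0.08  ]
side [363 223   7   6  33] [366.  225.7] [ 0.4837 -0.0541  0.08  ]
side [353 245  15   8  68] [359.7 249.5] [0.4827 0.0203 0.08  ]
side [347 271  13   7  60] [353. 274.] [0.4821 0.0896 0.08  ]
scene (238, 190) [ 0.458 -0.186  0.06 ]
scene (393, 208) [0.453 0.123 0.06 ]
scene (382, 280) [0.668 0.132 0.06 ]
scene (205, 248) [ 0.652 -0.177  0.06 ]
side (308, 188) [ 0.636 -0.183  0.06 ]
side (396, 199) [ 0.44  -0.189  0.06 ]
side (378, 299) [0.431 0.12  0.06 ]
side (268, 290) [0.623 0.146 0.06 ]
```

Emit:
{"op": "apply_moves", "data": {"moves": [14.4,-22.8,0.4,0,0,0.36,14.4,-22.8,0.4,0,0,0.36,14.4,-22.8,0.4,0,0,0.36,14.4,-22.8,0.4,0,0,0.36,14.4,-22.8,0.4,0,0,0.36,14.4,-22.8,0.4,0,0,0.36,14.4,-22.8,0.4,0,0,0.36,14.4,-22.8,0.4,0,0,0.36,14.4,-22.8,0.4,0,0,0.36,14.4,-22.8,0.4,0,0,0.36,14.4,-22.8,0.4,0,0,0.36,14.4,-22.8,0.4,0,0,0.36,14.4,-22.8,0.4,0,0,0.36,14.4,-22.8,0.4,0,0,0.36,14.4,-22.8,0.4,0,0,0.36,14.4,-22.8,0.4,0,0,0.36,14.4,-22.8,0.4,0,0,0.36,14.4,-22.8,0.4,0,0,0.36,14.4,-22.8,0.4,0,0,0.36,14.4,-22.8,0.4,0,0,0.36], "claw": 0, "newtons": 40}}

```text
clock: 1.77
tcp_pos: [0.5502, -0.0268, 0.2489]
orientation: [-0.001, -0.011, 1.0, 0.0]
wrist_force: [0.7, 0.3, -0.1]
finger_gap: 0.0001
grip_force: 0.0
```

```bash
python3 - <<'E'
from workcell import status, vision
import cv2,pickle
from h import *
c=vision.read_camera('wrist');pickle.dump(c,open('w.pkl','wb'));cv2.imwrite('pics/w1.png',c['image'])
s=status.get_state();print(s['clock'],s['tcp_pos'],s['orientation'],s['wrist_force'])
for st,ce in blobs(c['image'],45,(0,0,640,480),150): print(st,ce.round(1),ray(c,ce,.08).round(4))
E
```

```text
1.8167 [ 0.55017964 -0.02636556  0.24917845] [-5.51223486e-04 -1.12841977e-02  9.99936128e-01  3.20529043e-04] [-0.04167678 -0.16769492  0.00849096]
[ 141   92   32   67 1814] [156.8 124.5] [ 0.485  -0.1387  0.08  ]
[ 337  105   44   46 1553] [358.8 127.2] [ 0.4839 -0.0017  0.08  ]
[ 437  109   45   39 1589] [458.7 127.7] [0.4828 0.0663 0.08  ]
[246 115  25  23 457] [257.6 126.1] [ 0.4846 -0.0704  0.08  ]
[ 232  208   51   99 4818] [257.3 256.8] [ 0.5773 -0.0722  0.08  ]
[    0   293   640   187 63854] [319.7 421.1] [ 0.7167 -0.0234  0.08  ]
[433 324  19  20 327] [442.3 332.8] [0.6356 0.0695 0.08  ]
```

View pics/w1.png

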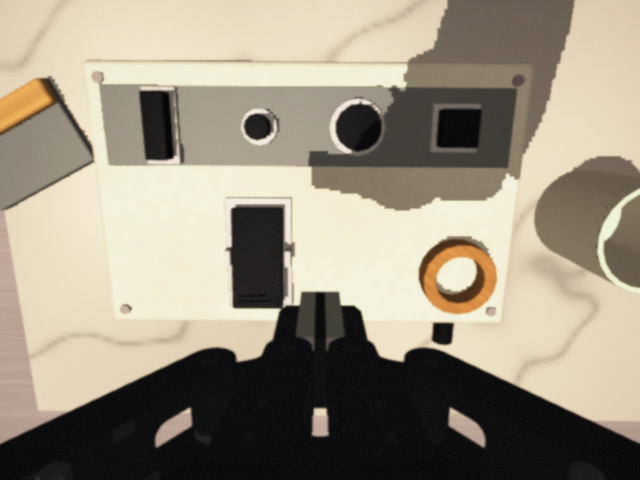

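The wrist view is clear: large key at (359,127), giving x 0.484, y −0.002. The rocker centre is at (257,257), so its raised end is near x 0.61, y −0.072. The tape roll is well clear at (458,275). I'll move above the raised end.

Emit:
{"op": "apply_moves", "data": {"moves": [1.2,-0.9,0,0,0,0,2.4,-1.84,0,0,0,0,2.4,-1.84,-1.4,0,0,0,2.4,-1.84,-2.8,0,0,0,2.4,-1.84,-4.2,0,0,0,2.4,-1.84,-5.0,0,0,0,2.4,-1.84,-5.4,0,0,0,2.4,-1.84,-5.4,0,0,0,2.4,-1.84,-5.4,0,0,0]}}

```text
clock: 2.57
tcp_pos: [0.6112, -0.0726, 0.1152]
orientation: [0.0, -0.011, 1.0, 0.0]
wrist_force: [-0.0, -0.1, 1.0]
finger_gap: -0.0003
grip_force: 0.0
```

```bash
python3 - <<'E'
from workcell import status, vision
import cv2
c=vision.read_camera('side');i=c['image'][170:320,250:430]
w=vision.read_camera('wrist')['image']
cv2.imwrite('pics/c2.png',np.hstack([cv2.resize(i,(480,400)),w[:400,160:480]]) if 0 else cv2.hconcat([cv2.resize(i,(480,400)),w[:400,160:480]]))
E
```

```text
(no output)
```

View pics/c2.png

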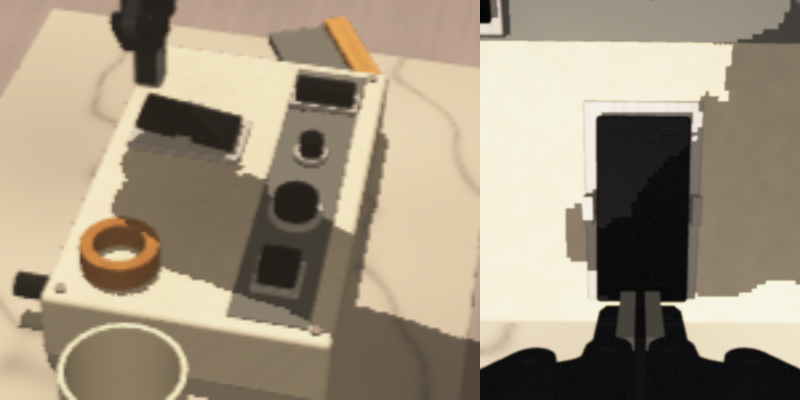

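Fingertip is centred over the raised end in the wrist view (tips at about (640,300), plate x 597–690). Pressing gently.

Emit:
{"op": "apply_moves", "data": {"moves": [0,0,-0.4,0,0,0,0,0,-0.7,0,0,0,0,0,-0.8,0,0,0,0,0,-0.86,0,0,0,0,0,-0.92,0,0,0,0,0,-0.98,0,0,0,0,0,-1.04,0,0,0,0,0,-1.1,0,0,0,0,0,-1.14,0,0,0,0,0,-1.18,0,0,0,0,0,-1.2,0,0,0,0,0,-1.2,0,0,0]}}

```text
clock: 3.67
tcp_pos: [0.6116, -0.0737, 0.0845]
orientation: [0.001, -0.011, 1.0, 0.0]
wrist_force: [0.7, 0.7, 1.6]
finger_gap: 0.0004
grip_force: 0.8
```

Force is small; continue in small steps until the stop shows.

Emit:
{"op": "apply_moves", "data": {"moves": [0,0,-0.03,0,0,0,0,0,-0.06,0,0,0,0,0,-0.08,0,0,0,0,0,-0.08,0,0,0]}}

```text
clock: 4.0
tcp_pos: [0.6116, -0.0737, 0.0827]
orientation: [0.001, -0.011, 1.0, -0.0]
wrist_force: [1.6, 1.0, 2.6]
finger_gap: -0.0002
grip_force: 1.7
```

Emit:
{"op": "apply_moves", "data": {"moves": [0,0,-0.03,0,0,0,0,0,-0.06,0,0,0,0,0,-0.06,0,0,0]}}

```text
clock: 4.25
tcp_pos: [0.6117, -0.0737, 0.0823]
orientation: [0.001, -0.011, 1.0, -0.0]
wrist_force: [0.7, 1.4, 10.2]
finger_gap: 0.0002
grip_force: 4.9
```

Force jumped to 10 N with no further travel, so the rocker is at its stop. Now I lift and move above the large key.

Emit:
{"op": "apply_moves", "data": {"moves": [0,0,0.8,0,0,0,0,0,2,0,0,0,-1.3,0.8,2,0,0,0,-2.6,1.5,2,0,0,0,-3.9,2.2,2,0,0,0,-5.08,2.9,2,0,0,0,-5.08,2.9,1.4,0,0,0,-5.08,2.9,1.4,0,0,0,-5.08,2.9,1.4,0,0,0]}}

```text
clock: 5.0
tcp_pos: [0.4833, -0.0012, 0.1153]
orientation: [-0.001, -0.011, 1.0, -0.0]
wrist_force: [1.3, -0.4, 0.5]
finger_gap: 0.0003
grip_force: 0.0
```

```bash
python3 - <<'E'
from workcell import status, vision
import cv2
from h import *
s=status.get_state();print(s['tcp_pos'],s['wrist_force'])
i=vision.read_camera('side')['image'][170:320,250:430]
c=vision.read_camera('wrist');w=c['image']
for p in [(0.485,-0.0015,.08),tuple(s['tcp_pos']-[0,0,.008])]:
    q=c['camera_matrix']@(c['camera_from_world']@np.array([*p,1]))[:3];print(q[:2]/q[2])
cv2.imwrite('pics/c3.png',cv2.hconcat([cv2.resize(i,(480,400)),w[:400,160:480]]))
E
```

```text
[ 0.48328065 -0.00119837  0.11531586] [ 1.32789086 -0.37596797  0.49054506]
[320.53980168 290.04043904]
[321.6171296 313.3853682]
```

View pics/c3.png

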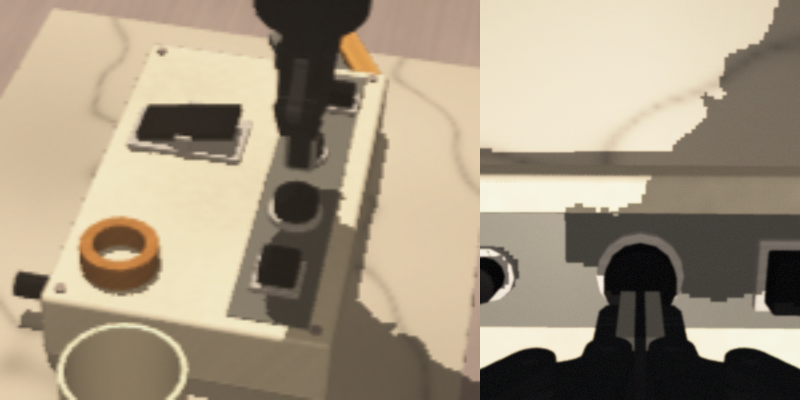

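The rocker's far end is now down (side view (190,120)), and the fingertip is over the large key (wrist (640,283), collar about 600–683). Pressing it.

Emit:
{"op": "apply_moves", "data": {"moves": [0,0,-0.6,0,0,0,0,0,-1.0,0,0,0,0,0,-1.08,0,0,0,0,0,-1.16,0,0,0,0,0,-1.24,0,0,0,0,0,-1.32,0,0,0,0,0,-1.38,0,0,0,0,0,-1.38,0,0,0,0,0,-1.38,0,0,0]}}

```text
clock: 5.85
tcp_pos: [0.4841, -0.0015, 0.0818]
orientation: [0.0, -0.01, 1.0, -0.0]
wrist_force: [-2.0, -2.6, 5.2]
finger_gap: 0.0002
grip_force: 2.8
```

Emit:
{"op": "apply_moves", "data": {"moves": [0,0,-0.04,0,0,0,0,0,-0.08,0,0,0,0,0,-0.1,0,0,0,0,0,-0.1,0,0,0]}}

```text
clock: 6.18
tcp_pos: [0.4841, -0.0015, 0.0794]
orientation: [0.0, -0.01, 1.0, -0.0]
wrist_force: [-2.9, -2.6, 7.0]
finger_gap: 0.0001
grip_force: 3.5
```

7 N at about 8 mm down, so the key is well pressed. Lifting clear.

Emit:
{"op": "apply_moves", "data": {"moves": [0,0,0.3,0,0,0,0,0,1.2,0,0,0,0,0,2.4,0,0,0,0,0,3.6,0,0,0,0,0,5,0,0,0,0,0,6,0,0,0,0,0,6,0,0,0,0,0,6,0,0,0,0,0,6,0,0,0,0,0,6,0,0,0]}}

```text
clock: 7.02
tcp_pos: [0.4833, -0.0009, 0.2275]
orientation: [-0.001, -0.011, 1.0, 0.0]
wrist_force: [-0.2, 0.4, 0.3]
finger_gap: -0.0001
grip_force: 0.0
```

```bash
python3 - <<'E'
from workcell import status, vision
import cv2
i=vision.read_camera('side')['image'][170:320,250:430]
w=vision.read_camera('wrist')['image']
cv2.imwrite('pics/c4.png',cv2.hconcat([cv2.resize(i,(480,400)),w[:400,160:480]]))
E
```

```text
(no output)
```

View pics/c4.png

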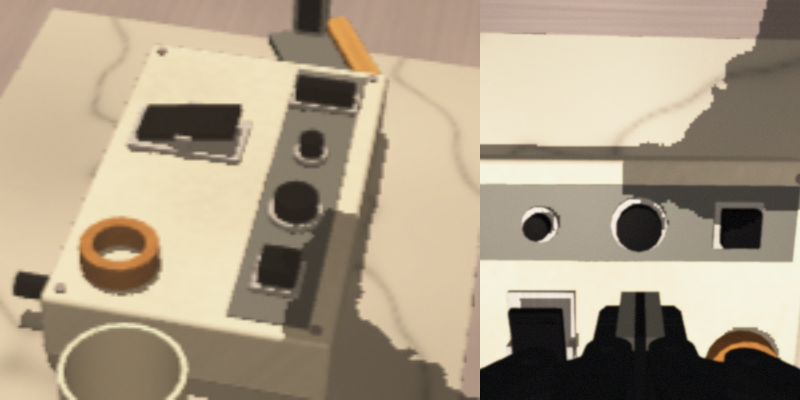

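The rocker is on (190,120), all keys are up (large key at (297,203)), and the tape and mug have not moved. Handing in.

```bash
python3 -c "
from workcell import job
print(job.hand_in())"
```

```text
the job is handed in; nothing more can be done
None
```

I tipped the rocker fully on, pressed the large round key about 8 mm down and let it come back up, then handed the job in at about 7 s; the hand-in returned no verdict.

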